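# Gather the clean bottle caps in a corner of the carrier and hold it tilted

### The job

Tip the clean screw caps out of the steel scoop into the grey carrier and stand the empty scoop back on the bench. Then lift the carrier by its bar handle, well clear of the bench, and tilt it until all five caps have slid close together into the corner nearest the crate of uncapped bottles, ready to be picked out; finish while holding it there, still and tilted. The caps are clean, so do not touch them with the gripper, and do not knock the crate, the tube rack or the reagent bottle.

Things in the scene. Friction and masses are not known exactly. Their poses are not given: they have to be found in the camera images.
- carrier: Grey plastic open tote, 180 mm (its x) by 240 (y), 60 high, walls and floor 4 thick, 0.3 to 0.5 kg, loose. At the middle of each short end (y = +-117) a gable 50 wide rises to 136 mm; they carry a bar handle along y over the middle, leaving 55 mm between rim height and bar. Origin: centre of the underside, z up. At the start +x points away from the robot within 20 degrees and two caps lie in it.
- carrier_grip (a point): Middle of the carrier's bar handle, 125 mm above its underside. The bar is 14 mm wide (carrier's x), 20 mm high, 228 mm long (carrier's y), flat sided; pinch it across its width from above. Axes as the carrier's.
- corner_left (a point): Inner floor corner of the carrier at its far left, at (86, 116, 4) mm in the carrier's frame.
- corner_right (a point): Inner floor corner of the carrier at its far right, at (86, -116, 4) mm in the carrier's frame.
- scoop: Flat-bottomed steel scoop, 0.2 kg, loose: pan 110 mm long (its x) by 90 wide (y), sheet 3 thick, back wall 42 high, side walls falling from 40 at the back to 21 at the front, front (+x) fully open; handle behind (-x). Origin: centre of the pan underside, z up. Starts level, +x away from the robot within 20 degrees, at the left or right of the carrier, three caps in it.
- scoop_grip (a point): Grip point on the scoop's handle, at (-110, 0, 35) mm in the scoop's frame. The handle is 16 mm wide (y), 20 mm high (z), flat sided, and runs from x = -75 to -165 mm; pinch it across its width from above; its underside is 25 mm above the bench. Axes as the scoop's.
- scoop_lip (a point): Middle of the pan's open front edge, at (55, 0, 3) mm in the scoop's frame.
- cap0: White plastic screw cap, a closed cylinder 34 mm across and 22 mm high, 12 g, standing flat. Origin: centre of its underside, z along its axis. Smooth: starts to slide on a slope of 10 to 15 degrees. At the start it lies in the scoop.
- cap1: White plastic screw cap, a closed cylinder 34 mm across and 22 mm high, 12 g, standing flat. Origin: centre of its underside, z along its axis. Smooth: starts to slide on a slope of 10 to 15 degrees. At the start it lies in the scoop.
- cap2: White plastic screw cap, a closed cylinder 34 mm across and 22 mm high, 12 g, standing flat. Origin: centre of its underside, z along its axis. Smooth: starts to slide on a slope of 10 to 15 degrees. At the start it lies in the scoop.
- cap3: White plastic screw cap, a closed cylinder 34 mm across and 22 mm high, 12 g, standing flat. Origin: centre of its underside, z along its axis. Smooth: starts to slide on a slope of 10 to 15 degrees. At the start it lies in the carrier.
- cap4: White plastic screw cap, a closed cylinder 34 mm across and 22 mm high, 12 g, standing flat. Origin: centre of its underside, z along its axis. Smooth: starts to slide on a slope of 10 to 15 degrees. At the start it lies in the carrier.
- crate: White crate, 130 mm (x) by 130 mm (y) by 45 mm high, holding four filled amber bottles without caps, 85 mm to their tops. Fixed. Stands beyond the carrier at the far left (y above 0) or far right (y below 0); the carrier's far corner on that side is nearest it. Origin: centre of the underside.
- tube_rack: White rack, 115 mm (x) by 130 mm (y), with capped blood tubes, 96 mm to the top. Fixed. Stands at the far left or right, on the other side than the crate. Origin: centre of the underside.
- reagent: Amber glass jar, 68 mm across, 150 mm high, 0.45 kg, loose, standing beside the carrier on the other side than the scoop. Origin: centre of the underside.
Things that resemble listed ones, but are neither listed nor needed, are in the scene too. Of the things shaped like the scoop, the steel one is meant.

How it is judged:
On the way:
1. the three caps from the scoop lie in the carrier, which still stands level on the bench (x of cap0 in the frame of carrier between -0.09 and 0.09 m and y of cap0 in the frame of carrier between -0.12 and 0.12 m and z of cap0 in the frame of carrier between -0.005 and 0.06 m and x of cap1 in the frame of carrier between -0.09 and 0.09 m and y of cap1 in the frame of carrier between -0.12 and 0.12 m and z of cap1 in the frame of carrier between -0.005 and 0.06 m and x of cap2 in the frame of carrier between -0.09 and 0.09 m and y of cap2 in the frame of carrier between -0.12 and 0.12 m and z of cap2 in the frame of carrier between -0.005 and 0.06 m and x of cap3 in the frame of carrier between -0.09 and 0.09 m and y of cap3 in the frame of carrier between -0.12 and 0.12 m and z of cap3 in the frame of carrier between -0.005 and 0.06 m and x of cap4 in the frame of carrier between -0.09 and 0.09 m and y of cap4 in the frame of carrier between -0.12 and 0.12 m and z of cap4 in the frame of carrier between -0.005 and 0.06 m and angle between carrier's own z axis and vertical below 0.12 rad and height (world z) of carrier below 0.01 m), for 0.2 s.
At the end, for the whole second after the job is handed in: The gripper alone holds the carrier by its bar, still, tilted 14 to 63 degrees, its lowest corner over 20 mm above the bench; all five caps rest inside it within 125 mm of the inner floor corner nearest the crate; the scoop stands level on the bench (angle between carrier's own z axis and vertical between 0.25 and 1.1 rad and height (world z) of each of corner_left, corner_right above 0.02 m and x of the grasp point in the frame of carrier between -0.04 and 0.04 m and z of the grasp point in the frame of carrier between 0.09 and 0.18 m and contact force between the fingers and carrier above 2 N and contact force between carrier and crate below 0.5 N and contact force between carrier and tube_rack below 0.5 N and contact force between carrier and reagent below 0.5 N and contact force between carrier and scoop below 0.5 N and linear speed of each of carrier, cap0, cap1, cap2, cap3, cap4 below 0.03 m/s and angular speed of carrier below 0.15 rad/s and ((world y of crate above 0 m and distance between each of cap0, cap1, cap2, cap3, cap4 and corner_left below 0.125 m) or (world y of crate below 0 m and distance between each of cap0, cap1, cap2, cap3, cap4 and corner_right below 0.125 m)) and x of cap0 in the frame of carrier between -0.09 and 0.09 m and y of cap0 in the frame of carrier between -0.12 and 0.12 m and z of cap0 in the frame of carrier between -0.005 and 0.06 m and x of cap1 in the frame of carrier between -0.09 and 0.09 m and y of cap1 in the frame of carrier between -0.12 and 0.12 m and z of cap1 in the frame of carrier between -0.005 and 0.06 m and x of cap2 in the frame of carrier between -0.09 and 0.09 m and y of cap2 in the frame of carrier between -0.12 and 0.12 m and z of cap2 in the frame of carrier between -0.005 and 0.06 m and x of cap3 in the frame of carrier between -0.09 and 0.09 m and y of cap3 in the frame of carrier between -0.12 and 0.12 m and z of cap3 in the frame of carrier between -0.005 and 0.06 m and x of cap4 in the frame of carrier between -0.09 and 0.09 m and y of cap4 in the frame of carrier between -0.12 and 0.12 m and z of cap4 in the frame of carrier between -0.005 and 0.06 m and height (world z) of scoop below 0.008 m and angle between scoop's own z axis and vertical below 0.12 rad and linear speed of scoop below 0.02 m/s); the arm keeps its last pose, push and grip.
It fails at once if the gripper touches a cap (contact force between the fingers and cap0 above 0.3 N or contact force between the fingers and cap1 above 0.3 N or contact force between the fingers and cap2 above 0.3 N or contact force between the fingers and cap3 above 0.3 N or contact force between the fingers and cap4 above 0.3 N).
It fails at once if the reagent bottle is shifted by more than 20 mm or tipped (distance of reagent from where it was at the start of the episode above 0.02 m or angle between reagent's own z axis and vertical above 0.2 rad).
It fails at once if the crate or the tube rack is knocked (more than 5 N) (contact force between any of the arm, the fingers, carrier, scoop and crate above 5 N or contact force between any of the arm, the fingers, carrier, scoop and tube_rack above 5 N).
It also fails if it takes over 72 s, if anything falls off the work surface, if the arm or the gripper's body presses on something with over 40 N, if the wrist force passes 120 N, or if a joint passes its speed limit or range.

### The arm

A 6-joint arm with a two-finger parallel gripper is mounted at the origin on the work surface. World frame = base frame: x ahead of the robot, y to its left, z up, the work surface at z = 0. Lengths are in m, angles in rad, forces in N, time in s.
With the tool pointing down it reaches from about 0.35 to 0.975 m from the base axis. Payload 4.9 kg.
Tool frame: the origin (TCP) lies on the centre line of the jaws, within the pads' length; the fingertips stand 22 mm ahead of it and the grasp point (between the pads) lies 3 mm ahead of it (manip.tcp_to_tips is the distance from the TCP to the fingertips, in m); z points along the fingers, x is the direction in which the jaws open and shut, and the axes are right-handed (so a half turn about z gives the same grasp; the last joint's range is limited). The gripper opens to 85 mm and grips with 20 to 120 N. Pads are 22 mm wide; open, the fingers measure 114 mm over their backs; the gripper's body (76 mm by 85 mm) begins 54 mm behind the grasp point. The pads swing forward as they close: fully open they stand 13 mm farther back than shut.
Start: joints at [-1.346, 0.053, 1.613, -0, 1.476, -0.119], TCP at [0.211, -0.588, 0.253] pointing down, gripper open.
Joint ranges: [-3.01, 3.01], [-1.01, 2.22], [0.06, 2.58], [-1.02, 4.17], [0.09, 2.62], [-3.14, 3.14]. Speed limits (rad/s): [2.57, 2.57, 3.14, 3.14, 3.14, 3.14].

### API

Orientations are given as a unit quaternion [w, x, y, z].
In Python, from plant import manip gives the robot as it stands.
- The arm moves only by the shell command python3 -m pendant 'ROWS'. ROWS is a JSON object of lists of equal length, an entry for each row: "linear": the shift along the tool's x, y, z in cm, a list of three; "rotation": the turn, a rotation vector about the tool's x, y, z in degrees, a list of three; "grip": the closure, from 0 (fully open) to 1 (shut). A call has exactly 10 rows; each row is the pose to reach, as a shift and turn from the pose commanded when the call began, along the tool's axes at that moment; what a row does not reach only later rows make up. A row lasts 1/12 s, in which the tool goes at most 41.7 mm and 7.16 degrees, less where a joint would pass 70% of its speed; a pose out of reach is approached as far as the arm can. A call with a gripper value outside its range is refused whole. The fingers move at their own pace and stop on an object; the grip force is fixed at half the most. Time passes only in rows, so rows that repeat a pose let the fingers close, or fill a call up. It gives the time, the measured TCP pose, the force and the opening at its end, in the units of the state.
- manip.state(): the state, without advancing time (a new reading comes with each control period).
- manip.grab_frame(name): name is "scene" or "top" or "wrist"; returns the picture (420x560x3 uint8, red, green, blue); there is no depth.
- manip.calibration(name): a dict with "fx", "fy", "cx", "cy" (pixels), "k1" (the pictures are not rectified: a ray, as slopes to the right and down, at radius r is drawn at 1 + k1 r^2 times it, then the intrinsics apply), "cam_to_world" (4x4, takes a point from camera to world coordinates). Camera axes: x right, y up, looking along -z (the intrinsics and any distortion apply to the point x, -y, -z); pixel columns grow to the right and rows downward; lengths in m; the calibration is good to about 2 mm. A picture is of the moment at which its call begins: read the wrist's pose just before it. calibration takes no time and is no camera call; for the wrist camera it gives the pose at the moment of the call.
- manip.job_done(): hands the job in, once; it reports no verdict.
The state is a dict: "time": time; "joint_pos": joint angles; "joint_vel": joint speeds; "joint_efforts": joint torques, N m; "tool_pos": TCP position; "tool_rot": TCP orientation; "contact_force": force on the tool from outside, world axes, zero at the start; "ft_torque": the same for the moment, N m; "gripper_width": opening from 0.0 (shut) to 1.0 (fully open).
Only numpy, scipy, OpenCV 4.12 (cv2) and the standard library are available. Lean on these libraries where they do the work, as an engineer would, in place of code of your own. Each camera call takes 0.05 s, during which the arm holds its last target. There are 200 camera calls.

## Working session

There is one attempt and no reset: what is moved stays moved. The work goes in short steps, Python scripts to look and compute and a shell command to move; the robot and the scene stay as the last step left them, time stands still between calls to the robot, and variables do not carry over. Pictures are saved under pics/ and viewed, about 8 in all and at most 12, crops included, and the job is handed in when it is done.

```bash
ls; mkdir -p pics; python3 - <<'E'
from plant import manip
import cv2,numpy as np
for n in("scene","top"):
    im=manip.grab_frame(n); cv2.imwrite(f"pics/{n}0.png",im[:,:,::-1]); c=manip.calibration(n); print(n,c)
print(manip.state())
E
```

```text
pics
scene {'fx': 408.9701585994146, 'fy': 408.9701585994146, 'cx': 274.9251950637171, 'cy': 212.87800768736912, 'k1': -0.1095692395627148, 'cam_to_world': array([[ 0.7462763 , -0.55041853,  0.37431421,  0.83976378],
       [ 0.66554947,  0.6079372 , -0.4329622 , -0.4625233 ],
       [ 0.01075089,  0.57223405,  0.82001988,  0.91706695],
       [ 0.        ,  0.        ,  0.        ,  1.        ]])}
top {'fx': 396.8897158125236, 'fy': 396.8897158125236, 'cx': 282.0916003080756, 'cy': 210.25443517102713, 'k1': -0.10155486496637431, 'cam_to_world': array([[ 0.02115087,  0.99439658, -0.10357645,  0.34093844],
       [-0.9997546 ,  0.02035408, -0.00874381, -0.01659884],
       [-0.00658661,  0.10373598,  0.99458306,  1.27801837],
       [ 0.        ,  0.        ,  0.        ,  1.        ]])}
{'time': 0.1, 'joint_pos': array([-1.34599382e+00,  5.33133090e-02,  1.61414993e+00,  6.35028272e-05,
        1.47604056e+00, -1.18978450e-01]), 'joint_vel': array([-1.43422813e-05, -1.82608680e-03, -4.69027784e-03,  1.30190757e-03,
        2.54220350e-04, -1.58800785e-03]), 'joint_efforts': array([ 8.85502177e-04, -3.94896555e+01, -3.71366966e+01, -1.31462184e-04,
        3.83619539e-03,  8.80274285e-06]), 'tool_pos': array([ 0.21056567, -0.58790057,  0.25217605]), 'tool_rot': array([-6.62509430e-04,  8.17631419e-01, -5.75741216e-01, -6.89345219e-04]), 'contact_force': array([0.39247868, 0.15470424, 0.33508885]), 'ft_torque': array([ 0.00261962, -0.00398759,  0.00184157]), 'gripper_width': 1.0004602366107007}
```

View pics/scene0.png

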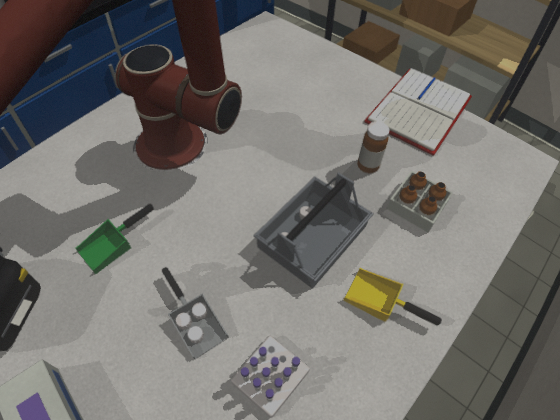

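View pics/top0.png

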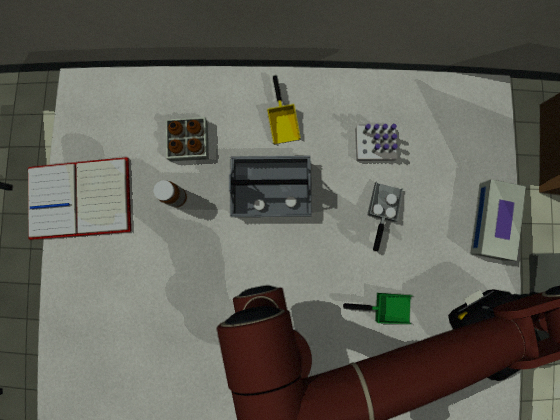

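Top view: the candidates for the scoop are the steel one with three caps (385,205), a green one (392,308) and a yellow one (284,123). I choose the steel one. Carrier is at (271,186), the crate at far left (187,139), the rack at (378,142) and the reagent at (170,192).

```bash
cat > h.py <<'E'
import numpy as np,cv2
from scipy.spatial.transform import Rotation as R
def ray(c,u,v):
    K=np.array([[c['fx'],0,c['cx']],[0,c['fy'],c['cy']],[0,0,1]])
    p=cv2.undistortPoints(np.array([[[u,v]]],float),K,np.array([c['k1'],0,0,0,0.]))[0,0]
    T=c['cam_to_world']; return T[:3,3],T[:3,:3]@np.array([p[0],-p[1],-1])
def onz(c,u,v,z):
    o,d=ray(c,u,v); return o+d*(z-o[2])/d[2]
def proj(c,P):
    T=c['cam_to_world']; q=T[:3,:3].T@(np.asarray(P,float)-T[:3,3]); x,y=q[0]/-q[2],-q[1]/-q[2]; s=1+c['k1']*(x*x+y*y)
    return np.array([c['fx']*x*s+c['cx'],c['fy']*y*s+c['cy']])
def rq(q): return R.from_quat([q[1],q[2],q[3],q[0]])
def goal(st,pos,Rm):
    "shift (cm) and rotvec (deg) in current tool axes"
    r=rq(st['tool_rot']); return np.round(r.inv().apply(np.asarray(pos)-st['tool_pos'])*100,2),np.round(np.degrees((r.inv()*Rm).as_rotvec()),2)
E
python3 - <<'E'
from h import *
from plant import manip
im=cv2.imread('pics/top0.png'); c=manip.calibration('top')
cr=im[80:270,220:420]; cv2.imwrite('pics/crop1.png',cv2.resize(cr,None,fx=3,fy=3,interpolation=cv2.INTER_CUBIC))
hsv=cv2.cvtColor(im,cv2.COLOR_BGR2HSV)
sub=im[205:260,360:405].max(2); m=(sub<45).astype(np.uint8)
n,l,s,ce=cv2.connectedComponentsWithStats(m)
for i in range(1,n):
    if s[i,4]>20:
        ys,xs=np.where(l==i); pts=np.c_[xs+360,ys+205].astype(np.float32); print(s[i],cv2.minAreaRect(pts))
m=((hsv[...,1]<40)&(hsv[...,2]>190)).astype(np.uint8)
E
```

```text
[ 9  8 13  6 23] ((374.8073425292969, 215.6422119140625), (12.64330768585205, 1.7240872383117676), 16.699241638183594)
[ 13  18  11  28 157] ((378.42132568359375, 236.83441162109375), (5.783243179321289, 27.656497955322266), 13.240520477294922)
```

View pics/crop1.png

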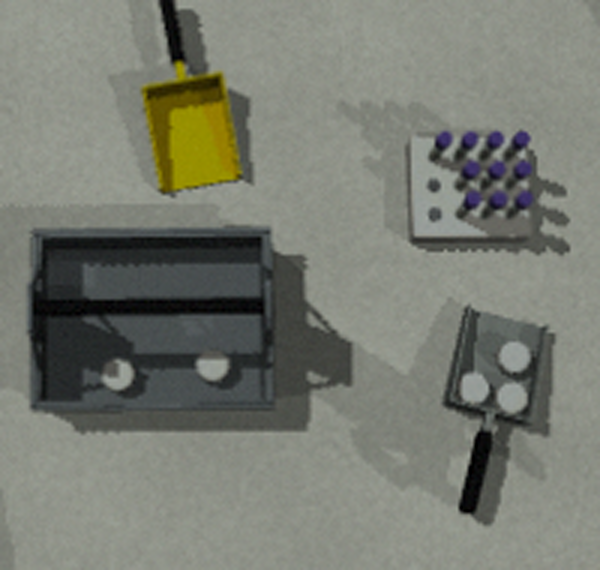

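```bash
python3 - <<'E'
from h import *
from plant import manip
c=manip.calibration('top'); np.set_printoptions(precision=3,suppress=True)
f=lambda x,y,z:onz(c,220+(x+.5)/3-.5,80+(y+.5)/3-.5,z)
P=[f(*p,.06) for p in((33,230),(271,230),(273,409),(31,409))]
print('rim',P,np.mean(P,0)); 
a,b=f(45,306,.135),f(262,306,.135); print('bar',a,b,(a+b)/2,'yaw',np.degrees(np.arctan2(-(a-b)[0],(a-b)[1])))
for q in((0,1),(3,2),(1,2),(0,3)): d=P[q[0]]-P[q[1]]; print(np.linalg.norm(d),np.degrees(np.arctan2(d[1],d[0])))
h1,h2=f(487,432,.045),f(467,512,.045); d=h1-h2; print('handle',h1,h2,np.linalg.norm(d),'yaw',np.degrees(np.arctan2(d[1],d[0])))
b1,b2=f(446,406,.042),f(528,424,.042); print('back',b1,b2,np.linalg.norm(b1-b2))
f1,f2=f(472,308,.021),f(547,327,.021); print('front',f1,f2,np.linalg.norm(f1-f2)); m=(f1+f2)/2-(b1+b2)/2; print('yaw',np.degrees(np.arctan2(m[1],m[0])),np.hypot(*m[:2]))
print('caps scoop',[f(*p,.025) for p in((515,358),(475,388),(512,397))],'caps car',[f(*p,.026) for p in((118,375),(212,366))])
g=lambda u,v,z:onz(c,u,v,z)
print('reagent top',g(170,193,.15)); print('crate',[g(*p,.045) for p in((168,119),(208,119),(208,160),(167,160))]); print('rack',[f(*p,.04) for p in((412,135),(535,140),(530,240),(410,238))])
print('yellow',f(165,190,.0),f(240,182,0))
E
```

```text
rim [array([0.635, 0.159, 0.06 ]), array([ 0.64, -0.09,  0.06]), array([ 0.452, -0.094,  0.06 ]), array([0.447, 0.155, 0.06 ])] [0.543 0.032 0.06 ]
bar [0.541 0.134 0.135] [ 0.545 -0.077  0.135] [0.543 0.028 0.135] yaw 1.120628563064563
0.24922032521872076 91.07139975028136
0.2489686037006692 91.18316914055532
0.18781911423891257 1.3712050026503761
0.18830626637513517 1.4471659471681377
handle [ 0.434 -0.319  0.045] [ 0.35  -0.298  0.045] 0.08608326674517444 yaw -14.16668709033116
back [ 0.46  -0.277  0.042] [ 0.443 -0.363  0.042] 0.0884389236824742
front [ 0.569 -0.31   0.021] [ 0.55  -0.391  0.021] 0.08364406662237907
yaw -15.718039918760727 0.11175312705035863
caps scoop [array([ 0.515, -0.355,  0.025]), array([ 0.482, -0.311,  0.025]), array([ 0.473, -0.351,  0.025])] caps car [array([0.488, 0.068, 0.026]), array([ 0.499, -0.031,  0.026])]
reagent top [0.502 0.319 0.15 ]
crate [array([0.76 , 0.372, 0.045]), array([0.761, 0.24 , 0.045]), array([0.625, 0.234, 0.045]), array([0.624, 0.367, 0.045])]
rack [array([ 0.753, -0.242,  0.04 ]), array([ 0.751, -0.376,  0.04 ]), array([ 0.64 , -0.368,  0.04 ]), array([ 0.639, -0.239,  0.04 ])]
yellow [0.697 0.024 0.   ] [ 0.708 -0.059  0.   ]
```

```bash
cat >> h.py <<'E'
def down(psi):
    p=np.radians(psi); return R.from_matrix(np.c_[[np.cos(p),np.sin(p),0],[np.sin(p),-np.cos(p),0],[0,0,-1]])
E
python3 - <<'E'
from h import *
from plant import manip
print(goal(manip.state(),[.41,-.311,.18],down(-105)))
E
```

```text
(array([-19.33, -28.11,   7.26]), array([2.00e-02, 1.10e-01, 3.47e+01]))
```

```bash
python3 -m pendant '{"linear":[[-1.9,-2.8,0.7],[-3.9,-5.6,1.5],[-6.4,-9.4,2.4],[-9,-13.1,3.4],[-11.6,-16.9,4.4],[-14.2,-20.6,5.4],[-16.8,-24.4,6.3],[-18.7,-27.2,7],[-19.3,-28.1,7.3],[-19.3,-28.1,7.3]],"rotation":[[0,0,4],[0,0,8],[0,0,12],[0,0,16],[0,0,20],[0,0,24],[0,0,28],[0,0,32],[0,0,34.7],[0,0,34.7]],"grip":[0,0,0,0,0,0,0,0,0,0]}'
python3 - <<'E'
from h import *
from plant import manip
c=manip.calibration('wrist'); im=manip.grab_frame('wrist'); cv2.imwrite('pics/w1.png',im[:,:,::-1])
s=manip.state(); print(s['joint_pos'],s['tool_pos'])
O=np.array([.5065,-.337,0]);Rz=R.from_euler('z',-15,degrees=True)
for p in([-.075,0,.045],[-.165,0,.045],[-.1,0,.045],[-.055,.045,.042],[-.055,-.045,.042]): print(p,proj(c,O+Rz.apply(p)))
E
```

```text
time: 0.93
tool_pos: [0.4114, -0.3072, 0.1779]
tool_rot: [0.001, -0.61, 0.792, 0.002]
contact_force: [0.5, -0.5, 0.5]
gripper_width: 0.999
[-7.90431222e-01 -1.55951825e-01  1.94069726e+00  6.65188119e-05
  1.35967412e+00  1.03769084e+00] [ 0.41064602 -0.30930997  0.17871391]
[-0.075, 0, 0.045] [288.13342766 172.10593655]
[-0.165, 0, 0.045] [287.02034683 280.98068971]
[-0.1, 0, 0.045] [287.81449698 204.43200552]
[-0.055, 0.045, 0.042] [227.74683316 144.58146361]
[-0.055, -0.045, 0.042] [348.83087609 145.2426671 ]
```

View pics/w1.png

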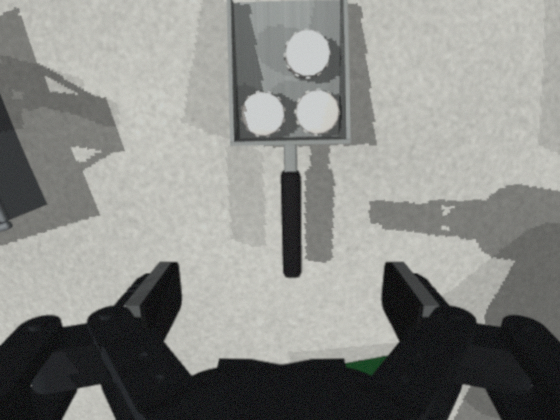

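```bash
python3 - <<'E'
from h import *
from plant import manip
c=manip.calibration('wrist'); s=manip.state()
a,b=onz(c,290,173,.045),onz(c,292,276,.045); d=a-b; y=np.degrees(np.arctan2(d[1],d[0])); g=a-d/np.hypot(*d[:2])*.024; print(a,b,y,g)
g[2]=.039; print(goal(s,g,down(y-90)),s['tool_pos'])
E
```

```text
[ 0.43211151 -0.3212202   0.045     ] [ 0.34924714 -0.30178275  0.045     ] -13.201171257882255 [ 0.40874573 -0.3157393   0.045     ]
(array([ 6.900e-01, -1.000e-02,  1.397e+01]), array([ 0.14,  0.09, -1.54])) [ 0.41064602 -0.30930997  0.17871391]
```

```bash
python3 -m pendant '{"linear":[[0.35,0,1],[0.35,0,3],[0.35,0,5.5],[0.35,0,8],[0.35,0,10.5],[0.35,0,12.5],[0.35,0,13.7],[0.35,0,14],[0.35,0,14],[0.35,0,14]],"rotation":[[0,0,-1.2],[0,0,-1.2],[0,0,-1.2],[0,0,-1.2],[0,0,-1.2],[0,0,-1.2],[0,0,-1.2],[0,0,-1.2],[0,0,-1.2],[0,0,-1.2]],"grip":[0,0,0,0,0,0,0,0,0,0]}' && python3 -m pendant '{"linear":[[0,0,0],[0,0,0],[0,0,0],[0,0,0],[0,0,0],[0,0,0],[0,0,0],[0,0,0],[0,0,0],[0,0,0]],"rotation":[[0,0,0],[0,0,0],[0,0,0],[0,0,0],[0,0,0],[0,0,0],[0,0,0],[0,0,0],[0,0,0],[0,0,0]],"grip":[0.3,0.6,1,1,1,1,1,1,1,1]}'
```

```text
time: 1.82
tool_pos: [0.4097, -0.3164, 0.0415]
tool_rot: [0.0, -0.617, 0.787, -0.001]
contact_force: [0.0, 1.0, 0.0]
gripper_width: 1.0
time: 2.65
tool_pos: [0.4094, -0.3154, 0.0406]
tool_rot: [0.0, -0.617, 0.787, -0.0]
contact_force: [-1.0, 2.4, 4.7]
gripper_width: 0.175
```

```bash
python3 -m pendant '{"linear":[[0,0,-0.4],[0,0,-1.2],[0,0,-2.4],[0,0,-4],[0,0,-6],[0,0,-8],[0,0,-10],[0,0,-12],[0,0,-13.4],[0,0,-14]],"rotation":[[0,0,0],[0,0,0],[1,0,0],[3,0,0],[5,0,0],[7,0,0],[9,0,0],[10,0,0],[10,0,0],[10,0,0]],"grip":[1,1,1,1,1,1,1,1,1,1]}'
python3 - <<'E'
from h import *
from plant import manip
im=manip.grab_frame('scene'); cv2.imwrite('pics/s1.png',cv2.resize(im[150:400,100:450,::-1],None,fx=2,fy=2))
s=manip.state(); print(s['joint_pos'],s['tool_pos'],s['ft_torque'],s['contact_force'])
E
```

```text
time: 3.48
tool_pos: [0.4095, -0.3161, 0.1829]
tool_rot: [0.054, -0.615, 0.784, -0.07]
contact_force: [0.4, 0.3, -2.5]
gripper_width: 0.174
[-0.8511701  -0.25847766  2.02700018  0.10544509  1.22721379  0.93211179] [ 0.40976164 -0.31625421  0.18314533] [ 0.04402562  0.30117656 -0.02221548] [ 0.13016169 -0.46171003 -1.86981808]
```

View pics/s1.png

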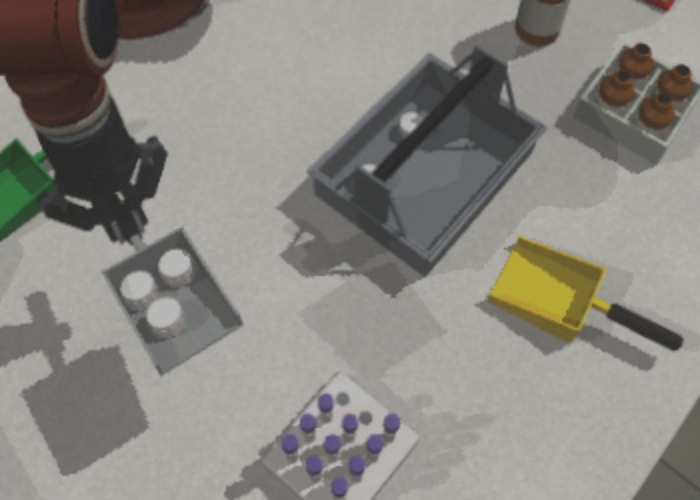

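The scoop is up with all three caps: pan at about (170,300) in the crop, and the carrier's near half is free. Now work out the pour poses.

```bash
cat >> h.py <<'E'
def scoop(lip,yaw,p):
    Rs=R.from_euler('ZY',[yaw,p],degrees=True); return np.array(lip)-Rs.apply([.155,0,-.038]),Rs*down(-90)
E
python3 - <<'E'
from h import *
from plant import manip
s=manip.state()
r=rq(s['tool_rot']); print((r*down(-90).inv()).as_euler('ZYX',degrees=True))
for lip,p in(([.53,.02,.24],-6),([.53,.02,.14],6),([.5,.02,.075],10),([.49,.02,.075],30),([.485,.02,.08],45)):
    pos,Rm=scoop(lip,1.2,p); print(lip,p,pos,*goal(s,pos,Rm)); s={'tool_pos':pos,'tool_rot':Rm.as_quat()[[3,0,1,2]]}
E
```

```text
[-13.78154755 -10.179851    -0.15674275]
[0.53, 0.02, 0.24] -6 [0.3719117  0.01668852 0.26158992] [-31.41  10.04  -9.86] [ -4.14  -2.26 -14.84]
[0.53, 0.02, 0.14] 6 [0.37985412 0.01685489 0.19399374] [ 0.   -0.08  6.81] [-12.   0.   0.]
[0.5, 0.02, 0.075] 10 [0.35398546 0.01694143 0.13933816] [-0.06  2.    5.71] [-4. -0. -0.]
[0.49, 0.02, 0.075] 30 [0.37479134 0.01758672 0.18540897] [-0.02 -1.25 -4.9 ] [-20.  -0.   0.]
[0.485, 0.02, 0.08] 45 [0.40228665 0.0182674  0.21647161] [-0.01 -0.83 -4.07] [-15.   0.  -0.]
```

```bash
python3 -m pendant '{"linear":[[-0.3,0.1,-0.5],[-1,0.3,-1.5],[-2.2,0.7,-2.8],[-3.8,1.2,-4.2],[-5.6,1.8,-5.5],[-7.5,2.4,-6.6],[-9.4,3,-7.6],[-11.3,3.6,-8.3],[-13.2,4.2,-8.8],[-15.1,4.8,-9]],"rotation":[[0,0,0],[0,0,-0.5],[0,0,-1],[0,0,-2],[0,0,-3],[0,0,-4],[0,0,-5],[0,0,-6],[0,0,-7],[0,0,-8]],"grip":[1,1,1,1,1,1,1,1,1,1]}'
python3 - <<'E'
from h import *
from plant import manip
s=manip.state(); r=rq(s['tool_rot']); print((r*down(-90).inv()).as_euler('ZYX',degrees=True))
print(goal(s,*scoop([.53,.02,.24],1.2,-8)))
E
```

```text
time: 4.37
tool_pos: [0.3836, -0.1525, 0.2599]
tool_rot: [0.049, -0.668, 0.739, -0.071]
contact_force: [-0.4, 0.4, -2.7]
gripper_width: 0.175
[-5.64857232 -9.80850306 -1.36814467]
(array([-16.71,   2.92,  -0.52]), array([-1.73, -2.43, -6.79]))
```

```bash
python3 -m pendant '{"linear":[[-1.9,0.3,0],[-3.8,0.6,-0.1],[-5.7,1,-0.2],[-7.6,1.3,-0.2],[-9.5,1.6,-0.3],[-11.4,2,-0.4],[-13.2,2.3,-0.5],[-14.7,2.6,-0.5],[-15.8,2.8,-0.5],[-16.4,2.9,-0.5]],"rotation":[[0,0,-0.7],[0,-0.3,-1.4],[0,-0.6,-2.1],[0,-0.9,-2.8],[0,-1.2,-3.5],[0,-1.5,-4.2],[-0.5,-1.8,-5],[-1,-2.1,-5.8],[-1.5,-2.4,-6.5],[-1.7,-2.4,-6.8]],"grip":[1,1,1,1,1,1,1,1,1,1]}'
python3 - <<'E'
from h import *
from plant import manip
im=manip.grab_frame('scene'); cv2.imwrite('pics/s2.png',cv2.resize(im[100:350,100:450,::-1],None,fx=2,fy=2))
s=manip.state(); r=rq(s['tool_rot']); print(s['joint_pos'],(r*down(-90).inv()).as_euler('ZYX',degrees=True))
for lip,p in(([.53,.02,.14],0),([.5,.02,.085],8),([.49,.02,.08],30),([.485,.02,.08],45)):
    pos,Rm=scoop(lip,1.2,p); print(lip,p,pos,*goal(s,pos,Rm)); s={'tool_pos':pos,'tool_rot':Rm.as_quat()[[3,0,1,2]]}
E
```

```text
time: 5.2
tool_pos: [0.371, 0.0137, 0.2548]
tool_rot: [-0.049, 0.713, -0.697, 0.048]
contact_force: [0.4, 0.5, -1.9]
gripper_width: 0.175
[-0.18351645 -0.74260568  2.2260783   0.02830393  1.52274987  1.36486584] [ 1.31613174e+00 -7.92354412e+00  2.77450633e-04]
[0.53, 0.02, 0.14] 0 [0.37503399 0.01675392 0.178     ] [-0.27  0.67  7.68] [-7.92  0.01  0.12]
[0.5, 0.02, 0.085] 8 [0.35182953 0.01689627 0.14420202] [-0.06  2.32  3.38] [-8.  0.  0.]
[0.49, 0.02, 0.08] 30 [0.37479134 0.01758672 0.19040897] [-0.02 -1.63 -4.9 ] [-22.   0.   0.]
[0.485, 0.02, 0.08] 45 [0.40228665 0.0182674  0.21647161] [-0.01 -1.08 -3.63] [-15.   0.  -0.]
```

View pics/s2.png

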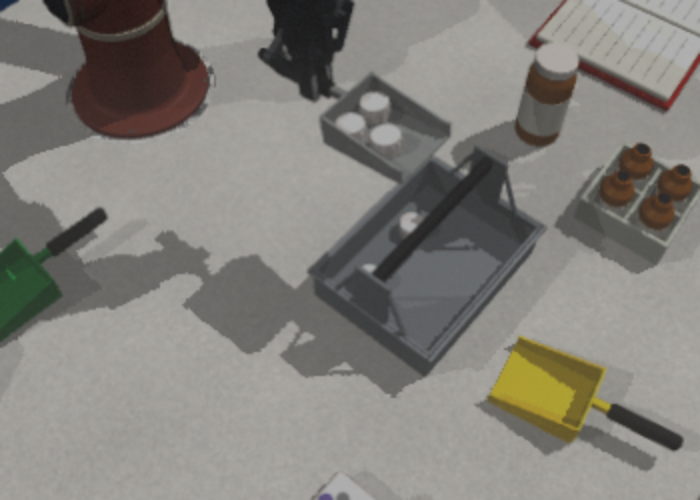

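```bash
python3 - <<'E'
from h import *
from plant import manip
c=manip.calibration('scene');s=manip.state()
Rs=R.from_euler('ZY',[1.3,-7.9],degrees=True)
for q in([.155,.045,-.038],[.155,-.045,-.038]):print(proj(c,s['tool_pos']+Rs.apply(q)))
for lip,p in(([.515,.02,.16],-1),([.497,.02,.085],6)):
    pos,Rm=scoop(lip,1.2,p); print(lip,p,pos,*goal(s,pos,Rm))
E
```

```text
[324.80986113 166.60516131]
[299.51405372 190.87192323]
[0.515, 0.02, 0.16] -1 [0.35939455 0.01674053 0.19528909] [-0.3   1.98  5.75] [-6.92  0.01  0.12]
[0.497, 0.02, 0.085] 6 [0.34685412 0.01685489 0.13899374] [-0.34  3.99 11.15] [-13.92   0.     0.12]
```

```bash
python3 -m pendant '{"linear":[[0,0.3,0.9],[-0.1,0.7,2],[-0.2,1.2,3.3],[-0.3,1.6,4.6],[-0.3,2,5.8],[-0.3,2.4,7],[-0.3,2.8,8.2],[-0.3,3.2,9.4],[-0.3,3.5,10.2],[-0.3,3.7,10.6]],"rotation":[[0,0,0],[-1,0,0],[-2.5,0,0],[-4,0,0],[-5.5,0,0],[-7,0,0],[-8.5,0,0],[-10,0,0],[-11,0,0],[-12,0,0]],"grip":[1,1,1,1,1,1,1,1,1,1]}'
python3 - <<'E'
from h import *
from plant import manip
s=manip.state(); r=rq(s['tool_rot']); e=(r*down(-90).inv()).as_euler('ZYX',degrees=True); print(s['joint_pos'],e)
print('lip',s['tool_pos']+R.from_euler('ZYX',e,degrees=True).apply([.155,0,-.038]))
for lip,p in(([.495,.02,.085],15),([.492,.02,.085],25),([.488,.02,.083],35),([.485,.02,.083],45)):
    pos,Rm=scoop(lip,1.2,p); print(lip,p,pos,*goal(s,pos,Rm))
E
```

```text
time: 6.08
tool_pos: [0.3489, 0.0148, 0.144]
tool_rot: [0.026, 0.714, -0.7, -0.025]
contact_force: [-0.7, -0.7, -2.2]
gripper_width: 0.175
[-0.16120527 -0.55160774  2.29723149 -0.01392975  1.46788981  1.39149404] [ 1.14600167  4.19567312 -0.03905258]
lip [0.50067722 0.01783293 0.09478332]
[0.495, 0.02, 0.085] 15 [0.3551473  0.0170705  0.16182213] [-0.21 -0.5  -1.82] [-10.8   -0.03  -0.06]
[0.492, 0.02, 0.085] 25 [0.36760907 0.01739438 0.18494553] [-0.22 -1.57 -4.22] [-2.08e+01 -2.00e-02 -6.00e-02]
[0.488, 0.02, 0.083] 35 [0.3828504  0.01779743 0.20303213] [-0.23 -2.96 -6.13] [-3.08e+01 -2.00e-02 -6.00e-02]
[0.485, 0.02, 0.083] 45 [0.40228665 0.0182674  0.21947161] [-0.23 -4.78 -7.92] [-4.08e+01 -1.00e-02 -6.00e-02]
```

```bash
python3 -m pendant '{"linear":[[-0.1,-0.1,-0.2],[-0.1,-0.2,-0.6],[-0.2,-0.3,-1],[-0.2,-0.4,-1.4],[-0.2,-0.5,-1.8],[-0.2,-0.7,-2.3],[-0.2,-0.9,-2.8],[-0.2,-1.1,-3.3],[-0.2,-1.3,-3.8],[-0.2,-1.6,-4.2]],"rotation":[[-2,0,0],[-4,0,0],[-6.5,0,0],[-9,0,0],[-11,0,0],[-13,0,0],[-15,0,0],[-17,0,0],[-19,0,0],[-21,0,0]],"grip":[1,1,1,1,1,1,1,1,1,1]}'
python3 - <<'E'
from h import *
from plant import manip
im=manip.grab_frame('scene'); cv2.imwrite('pics/s3.png',cv2.resize(im[100:350,100:450,::-1],None,fx=2,fy=2))
s=manip.state(); r=rq(s['tool_rot']); e=(r*down(-90).inv()).as_euler('ZYX',degrees=True); print(s['joint_pos'],e)
print('lip',s['tool_pos']+R.from_euler('ZYX',e,degrees=True).apply([.155,0,-.038]))
for lip,p in(([.488,.02,.083],35),([.485,.02,.083],45)):
    pos,Rm=scoop(lip,1.2,p); print(lip,p,pos,*goal(s,pos,Rm))
E
```

```text
time: 6.92
tool_pos: [0.3697, 0.0171, 0.1876]
tool_rot: [0.155, 0.697, -0.684, -0.151]
contact_force: [0.3, 0.3, -1.9]
gripper_width: 0.17
[-0.11454118 -0.23318155  2.03260725 -0.05931295  1.77313301  1.43713889] [ 1.11872508 24.92146493 -0.1009243 ]
lip [0.49524327 0.01935466 0.08812318]
[0.488, 0.02, 0.083] 35 [0.3828504  0.01779743 0.20303213] [-0.05 -0.46 -1.88] [-10.08  -0.06  -0.08]
[0.485, 0.02, 0.083] 45 [0.40228665 0.0182674  0.21947161] [-0.06 -1.53 -4.19] [-20.08  -0.05  -0.08]
```

View pics/s3.png

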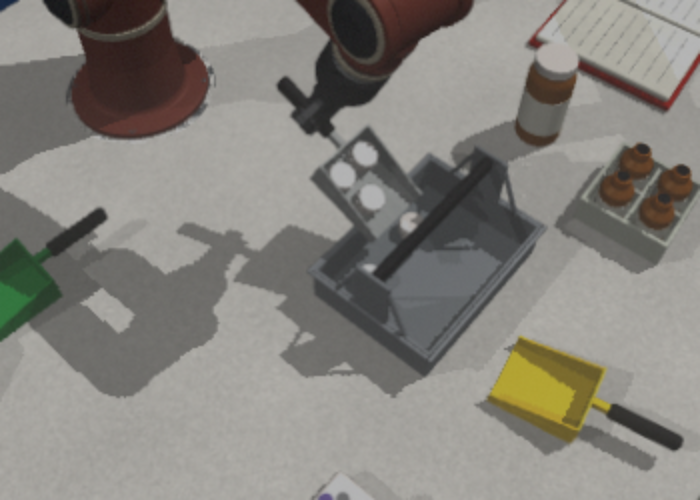

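Scoop tilted 25°, lip inside the near half at about (385,235), the caps still at (343,175), (365,153), (372,197). Continue tilting.

```bash
python3 -m pendant '{"linear":[[0,-0.1,-0.5],[0,-0.2,-1],[0,-0.5,-1.9],[0,-0.7,-2.5],[0,-1,-3.1],[0,-1.3,-3.7],[0,-1.5,-4.2],[0,-1.5,-4.2],[0,-1.5,-4.2],[0,-1.5,-4.2]],"rotation":[[-2.5,0,0],[-5,0,0],[-10,0,0],[-13,0,0],[-16,0,0],[-18,0,0],[-20,0,0],[-20,0,0],[-20,0,0],[-20,0,0]],"grip":[1,1,1,1,1,1,1,1,1,1]}'
python3 - <<'E'
from h import *
from plant import manip
im=manip.grab_frame('scene'); cv2.imwrite('pics/s4.png',cv2.resize(im[150:300,200:400,::-1],None,fx=3,fy=3))
s=manip.state(); print(s['joint_pos'])
E
```

```text
time: 7.8
tool_pos: [0.4001, 0.0179, 0.2188]
tool_rot: [0.273, 0.66, -0.647, -0.266]
contact_force: [-0.5, 0.5, -2.9]
gripper_width: 0.174
[-0.09030592  0.04289904  1.81137928 -0.08966316  2.06487536  1.45049882]
```

View pics/s4.png

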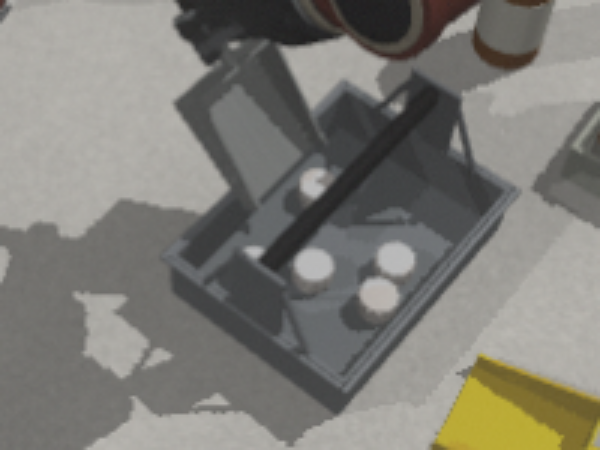

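All five caps are in the carrier: (316,187), (253,258), (313,268), (395,258), (378,300). The scoop is empty. Return the scoop.

```bash
python3 - <<'E'
from h import *
from plant import manip
s=manip.state()
A=([.40,.0,.32],R.from_euler('ZY',[0,15],degrees=True)*down(-90))
M=([.40,-.155,.26],R.from_euler('ZY',[-6,5],degrees=True)*down(-90))
B=([.4095,-.315,.16],R.from_euler('ZY',[-13.2,0],degrees=True)*down(-90))
for pos,Rm in(A,M,B):
    print(*goal(s,pos,Rm)); s={'tool_pos':np.array(pos),'tool_rot':Rm.as_quat()[[3,0,1,2]]}
E
```

```text
[ 1.8   7.15 -7.15] [29.83 -0.66  0.98]
[15.5  -1.55  5.8 ] [ 9.99 -1.04  5.92]
[15.81 -3.48  9.73] [ 4.99 -0.31  7.2 ]
```

```bash
python3 -m pendant '{"linear":[[0,1,-1],[0,2.5,-2.5],[0.3,4.2,-4.2],[0.6,5.8,-5.8],[0.9,6.6,-6.6],[1.2,7,-7],[1.5,7.1,-7.1],[1.8,7.1,-7.1],[1.8,7.1,-7.1],[1.8,7.1,-7.1]],"rotation":[[0,0,0],[0,0,0],[2,0,0],[6,0,0],[11,0,0.2],[16,-0.2,0.5],[21,-0.4,0.7],[26,-0.6,0.9],[29.8,-0.7,1],[29.8,-0.7,1]],"grip":[1,1,1,1,1,1,1,1,1,1]}' && python3 -m pendant '{"linear":[[1,-0.1,0.4],[2.5,-0.3,1],[4.5,-0.5,1.7],[6.5,-0.7,2.4],[8.5,-0.9,3.2],[10.5,-1.1,3.9],[12.3,-1.3,4.6],[13.8,-1.4,5.2],[15,-1.5,5.6],[15.5,-1.5,5.8]],"rotation":[[1,0,0.6],[2,-0.2,1.2],[3,-0.3,1.8],[4,-0.4,2.4],[5,-0.5,3],[6,-0.6,3.6],[7,-0.7,4.2],[8,-0.8,4.8],[9,-0.9,5.4],[10,-1,5.9]],"grip":[1,1,1,1,1,1,1,1,1,1]}' && python3 - <<'E'
from h import *
from plant import manip
s=manip.state()
print(*goal(s,[.4095,-.315,.13],R.from_euler('ZY',[-13.2,0],degrees=True)*down(-90)))
E
```

```text
time: 8.68
tool_pos: [0.3991, 0.0, 0.3221]
tool_rot: [-0.091, -0.701, 0.702, 0.091]
contact_force: [-1.0, -0.9, -2.2]
gripper_width: 0.18
time: 9.52
tool_pos: [0.3987, -0.1564, 0.2578]
tool_rot: [-0.031, -0.667, 0.743, 0.034]
contact_force: [-1.2, 0.7, -2.3]
gripper_width: 0.177
[15.66 -3.94 12.46] [ 5.27 -0.3   7.04]
```

```bash
python3 -m pendant '{"linear":[[1,-0.2,0.8],[2.6,-0.6,2],[4.6,-1.1,3.5],[6.6,-1.6,5.1],[8.6,-2.1,6.7],[10.6,-2.6,8.3],[12.6,-3.1,10],[14.2,-3.5,11.3],[15.3,-3.9,12.2],[15.6,-3.9,12.5]],"rotation":[[0.5,0,0.7],[1,0,1.4],[1.5,0,2.1],[2,-0.1,2.8],[2.6,-0.1,3.5],[3.2,-0.2,4.2],[3.8,-0.2,5],[4.4,-0.3,5.8],[5,-0.3,6.6],[5.3,-0.3,7]],"grip":[1,1,1,1,1,1,1,1,1,1]}' && python3 - <<'E'
from h import *
from plant import manip
s=manip.state()
print(*goal(s,[.4095,-.315,.043],R.from_euler('ZY',[-13.2,0],degrees=True)*down(-90)))
E
```

```text
time: 10.35
tool_pos: [0.4099, -0.3137, 0.129]
tool_rot: [0.001, -0.622, 0.783, 0.0]
contact_force: [0.3, 0.4, -2.6]
gripper_width: 0.179
[0.15 0.01 8.6 ] [-0.04  0.08  0.08]
```

```bash
python3 -m pendant '{"linear":[[0,0,1],[0,0,2.5],[0,0,4],[0,0,5.5],[0,0,6.5],[0,0,7.3],[0,0,7.9],[0,0,8.3],[0,0,8.5],[0,0,8.5]],"rotation":[[0,0,0],[0,0,0],[0,0,0],[0,0,0],[0,0,0],[0,0,0],[0,0,0],[0,0,0],[0,0,0],[0,0,0]],"grip":[1,1,1,1,1,1,1,1,1,1]}'
python3 -m pendant '{"linear":[[0,0,0.1],[0,0,0.1],[0,0,0.2],[0,0,0.2],[0,0,0.3],[0,0,0.3],[0,0,0.3],[0,0,0.3],[0,0,0.3],[0,0,0.3]],"rotation":[[0,0,0],[0,0,0],[0,0,0],[0,0,0],[0,0,0],[0,0,0],[0,0,0],[0,0,0],[0,0,0],[0,0,0]],"grip":[1,1,1,1,1,1,1,1,1,1]}'
```

```text
time: 11.18
tool_pos: [0.4113, -0.3131, 0.0466]
tool_rot: [0.001, -0.622, 0.783, -0.002]
contact_force: [-0.0, 0.1, -1.6]
gripper_width: 0.173
time: 12.02
tool_pos: [0.4113, -0.3131, 0.0436]
tool_rot: [0.001, -0.622, 0.783, -0.002]
contact_force: [-0.1, -0.5, -2.1]
gripper_width: 0.172
```

```bash
python3 -m pendant '{"linear":[[0,0,0.1],[0,0,0.2],[0,0,0.2],[0,0,0.25],[0,0,0.25],[0,0,0.3],[0,0,0.3],[0,0,0.3],[0,0,0.3],[0,0,0.3]],"rotation":[[0,0,0],[0,0,0],[0,0,0],[0,0,0],[0,0,0],[0,0,0],[0,0,0],[0,0,0],[0,0,0],[0,0,0]],"grip":[1,1,1,1,1,1,1,1,1,1]}'
python3 -m pendant '{"linear":[[0,0,0],[0,0,0],[0,0,0],[0,0,0],[0,0,0],[0,0,0],[0,0,0],[0,0,0],[0,0,0],[0,0,0]],"rotation":[[0,0,0],[0,0,0],[0,0,0],[0,0,0],[0,0,0],[0,0,0],[0,0,0],[0,0,0],[0,0,0],[0,0,0]],"grip":[0.8,0.7,0.6,0.4,0.2,0,0,0,0,0]}'
```

```text
time: 12.85
tool_pos: [0.4113, -0.3132, 0.0407]
tool_rot: [0.001, -0.622, 0.783, -0.002]
contact_force: [-1.0, 0.6, 0.2]
gripper_width: 0.177
time: 13.68
tool_pos: [0.4113, -0.3131, 0.0405]
tool_rot: [0.001, -0.622, 0.783, -0.002]
contact_force: [-0.3, 0.7, 1.0]
gripper_width: 1.001
```

```bash
python3 -m pendant '{"linear":[[0,0,-0.5],[0,0,-2],[0,0,-4.5],[0,0,-7.5],[0,0,-11],[0,0,-14.5],[0,0,-18],[0,0,-21],[0,0,-23],[0,0,-24]],"rotation":[[0,0,0],[0,0,0],[0,0,0],[0,0,-5],[0,0,-11],[0,0,-17],[0,0,-23],[0,0,-29],[0,0,-35],[0,0,-41]],"grip":[0,0,0,0,0,0,0,0,0,0]}' && python3 - <<'E'
from h import *
from plant import manip
im=manip.grab_frame('top'); cv2.imwrite('pics/t2.png',im[:,:,::-1])
s=manip.state(); print(s['joint_pos'])
print(*goal(s,[.53,.018,.29],down(1.2)))
E
```

```text
time: 14.52
tool_pos: [0.4112, -0.3137, 0.2856]
tool_rot: [0.0, 0.858, -0.513, 0.005]
contact_force: [0.0, 0.7, 0.5]
gripper_width: 0.999
[-0.79660895 -0.23311881  1.82571383  0.00197044  1.53711513  0.27734945]
[-23.54 -26.24  -0.48] [  0.08  -0.72 -62.74]
```

```bash
python3 -m pendant '{"linear":[[-1.5,-1.7,-0.5],[-4,-4.5,-0.5],[-7,-7.8,-0.5],[-10,-11.1,-0.5],[-13,-14.4,-0.5],[-16,-17.7,-0.5],[-19,-21,-0.5],[-21.5,-24,-0.5],[-23,-25.7,-0.5],[-23.5,-26.2,-0.5]],"rotation":[[0,0,-6],[0,0,-12.5],[0,0,-19],[0,0,-25.5],[0,0,-32],[0,0,-38.5],[0,0,-45],[0,0,-51.5],[0,0,-58],[0,0,-62.7]],"grip":[0,0,0,0,0,0,0,0,0,0]}'
python3 - <<'E'
from h import *
from plant import manip
c=manip.calibration('wrist');im=manip.grab_frame('wrist'); cv2.imwrite('pics/w2.png',im[:,:,::-1]); print(c['cam_to_world'].tolist())
s=manip.state(); print(s['joint_pos'],s['tool_pos'])
print([proj(c,[.543+x,.03+y,z]) for x,y,z in((0,-.114,.135),(0,.114,.135),(0,-.012,.135),(-.09,0,.06))])
E
```

```text
time: 15.4
tool_pos: [0.5319, 0.0221, 0.2848]
tool_rot: [-0.0, 1.0, 0.01, 0.002]
contact_force: [-0.7, -0.0, -0.1]
gripper_width: 1.001
[[0.9997813279759081, -0.018698334913740317, -0.009363145955385292, 0.5291256622136158], [0.020522804704773575, 0.9632836420656886, 0.26770027907290334, 0.09060206087381181], [0.004013815862489291, -0.2678338985268933, 0.9634567411576433, 0.4047470255132301], [0.0, 0.0, 0.0, 1.0]]
[-1.00130860e-01 -1.89885772e-01  1.79154127e+00  4.42067531e-04
  1.53730895e+00 -1.21637278e-01] [0.53164175 0.0212755  0.28476426]
[array([291.34903641, 314.66334814]), array([300.06536191,  40.841257  ]), array([294.98562257, 206.06459216]), array([204.34135237, 174.03194508])]
```

View pics/w2.png

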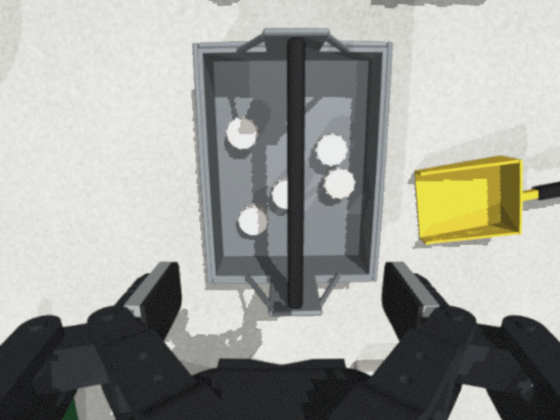

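The wrist view shows all five caps in the carrier, and the bar running from (296,38) to (295,307).

```bash
python3 - <<'E'
from h import *
from plant import manip
c=manip.calibration('wrist'); s=manip.state(); 
c['cam_to_world']=np.array([[0.99978133,-0.01869833,-0.00936315,0.52912566],[0.0205228,0.96328364,0.26770028,0.09060206],[0.00401382,-0.2678339,0.96345674,0.40474703],[0,0,0,1]])
a,b=onz(c,296,40,.135),onz(c,295,305,.135); d=a-b; y=np.degrees(np.arctan2(-d[0],d[1])); print(a,b,np.linalg.norm(d),y)
g=(a+b)/2-d/np.linalg.norm(d)*.012; g[2]=.16; print(g,goal(s,g,down(y))); g[2]=.128;print(goal(s,g,down(y)))
E
```

```text
[0.53999117 0.14451238 0.135     ] [ 0.54597881 -0.07393335  0.135     ] 0.2185277745097572 1.5700964823465184
[0.54331379 0.02329402 0.16      ] (array([ 1.14, -0.18, 12.48]), array([-0.01, -0.15, -0.34]))
(array([ 1.13, -0.17, 15.68]), array([-0.01, -0.15, -0.34]))
```

```bash
python3 -m pendant '{"linear":[[0.3,0,1],[0.7,-0.1,3],[1.1,-0.2,5.5],[1.1,-0.2,8],[1.1,-0.2,10.5],[1.1,-0.2,12.5],[1.1,-0.2,14],[1.1,-0.2,15],[1.1,-0.2,15.5],[1.1,-0.2,15.5]],"rotation":[[0,0,0],[0,0,0],[0,0,0],[0,0,-0.3],[0,0,-0.3],[0,0,-0.3],[0,0,-0.3],[0,0,-0.3],[0,0,-0.3],[0,0,-0.3]],"grip":[0,0,0,0,0,0,0,0,0,0]}' && python3 -m pendant '{"linear":[[0,0,0],[0,0,0],[0,0,0],[0,0,0],[0,0,0],[0,0,0],[0,0,0],[0,0,0],[0,0,0],[0,0,0]],"rotation":[[0,0,0],[0,0,0],[0,0,0],[0,0,0],[0,0,0],[0,0,0],[0,0,0],[0,0,0],[0,0,0],[0,0,0]],"grip":[0.3,0.6,0.8,1,1,1,1,1,1,1]}' && python3 -m pendant '{"linear":[[0,0,-0.5],[0,0,-1.5],[0,0,-3],[0,0,-5],[0,0,-7.5],[0,0,-10],[0,0,-12.5],[0,0,-15],[0,0,-17],[0,0,-18]],"rotation":[[0,0,0],[0,0,0],[0,0,0],[0,0,0],[0,0,0],[0,0,0],[0,0,0],[0,0,0],[0,0,0],[0,0,0]],"grip":[1,1,1,1,1,1,1,1,1,1]}'; python3 -c "
from plant import manip;s=manip.state();print(s['joint_pos'],s['ft_torque'])"
```

```text
time: 16.28
tool_pos: [0.542, 0.0188, 0.1291]
tool_rot: [0.001, 1.0, 0.007, 0.001]
contact_force: [-0.7, 0.6, -0.0]
gripper_width: 0.998
time: 17.12
tool_pos: [0.5436, 0.0196, 0.1313]
tool_rot: [0.001, 1.0, 0.009, 0.003]
contact_force: [2.5, -0.6, 1.3]
gripper_width: 0.15
time: 17.95
tool_pos: [0.5424, 0.0198, 0.3136]
tool_rot: [0.001, 1.0, 0.009, 0.003]
contact_force: [1.5, 0.4, -4.8]
gripper_width: 0.151
[-1.00186403e-01 -1.77336200e-01  1.73328283e+00 -8.17787268e-04
  1.57922071e+00 -1.17557117e-01] [-0.07793634 -0.06109461 -0.02962029]
```

```bash
python3 -m pendant '{"linear":[[0,0,-0.5],[0,0,-1.2],[0,0,-2],[0,0,-3],[0,0,-4],[0,0,-5],[0,0,-5.5],[0,0,-6],[0,0,-6],[0,0,-6]],"rotation":[[0,0,1.5],[0,0,5],[0,0,10],[0,0,16],[0,0,22],[0,0,28],[0,0,34],[0,0,40],[0,0,44.5],[0,0,46]],"grip":[1,1,1,1,1,1,1,1,1,1]}'
python3 - <<'E'
from h import *
from plant import manip
s=manip.state(); r=rq(s['tool_rot']); print(s['joint_pos'])
for t in(20,40): print(goal(s,[.52,.02,.38],R.from_euler('y',t,degrees=True)*down(-44.5)))
E
```

```text
time: 18.78
tool_pos: [0.5413, 0.02, 0.3695]
tool_rot: [0.0, 0.923, -0.384, 0.001]
contact_force: [0.6, -0.1, -4.8]
gripper_width: 0.151
[-1.00163295e-01 -1.89357002e-01  1.65284285e+00 -8.34021498e-04
  1.67721112e+00  6.88478334e-01]
(array([-1.5 ,  1.51, -1.06]), array([-14.1 , -14.25,  -0.69]))
(array([-1.5 ,  1.51, -1.06]), array([-28.21, -28.43,  -0.68]))
```

```bash
python3 -m pendant '{"linear":[[0,0,0],[-0.1,0.1,0],[-0.3,0.3,-0.1],[-0.5,0.5,-0.2],[-0.7,0.7,-0.4],[-0.9,0.9,-0.6],[-1.1,1.1,-0.8],[-1.3,1.3,-1],[-1.5,1.5,-1],[-1.5,1.5,-1]],"rotation":[[-1,-1,0],[-2.5,-2.5,0],[-4.2,-4.2,0],[-6,-6,0],[-8,-8,0],[-10,-10,0],[-12,-12,0],[-14,-14,0],[-16,-16,0],[-18,-18,0]],"grip":[1,1,1,1,1,1,1,1,1,1]}' && python3 -m pendant '{"linear":[[0,0,0],[0,0,0],[0,0,0],[0,0,0],[0,0,0],[0,0,0],[0,0,0],[0,0,0],[0,0,0],[0,0,0]],"rotation":[[-2,-2,0],[-4,-4,0],[-6,-6,0],[-8,-8,0],[-9.5,-9.5,0],[-10.5,-10.5,0],[-10.5,-10.5,0],[-10.5,-10.5,0],[-10.5,-10.5,0],[-10.5,-10.5,0]],"grip":[1,1,1,1,1,1,1,1,1,1]}'
python3 - <<'E'
from h import *
from plant import manip
im=manip.grab_frame('wrist'); im2=manip.grab_frame('scene')
cv2.imwrite('pics/f1.png',np.hstack([cv2.resize(i,None,fx=.7,fy=.7)[:,:,::-1] for i in (im,im2)]))
s=manip.state(); print(s['joint_pos'],np.degrees(np.arccos(-rq(s['tool_rot']).as_matrix()[2,2])))
E
```

```text
time: 19.62
tool_pos: [0.5207, 0.0199, 0.38]
tool_rot: [0.085, 0.901, -0.373, -0.203]
contact_force: [0.7, 0.8, -3.7]
gripper_width: 0.152
time: 20.45
tool_pos: [0.5208, 0.0199, 0.3811]
tool_rot: [0.131, 0.868, -0.36, -0.316]
contact_force: [-0.7, -0.4, -5.3]
gripper_width: 0.148
[-0.07895245  0.16582349  1.37954473 -0.06868537  2.29159285  0.6803638 ] 39.999786203072574
```

View pics/f1.png

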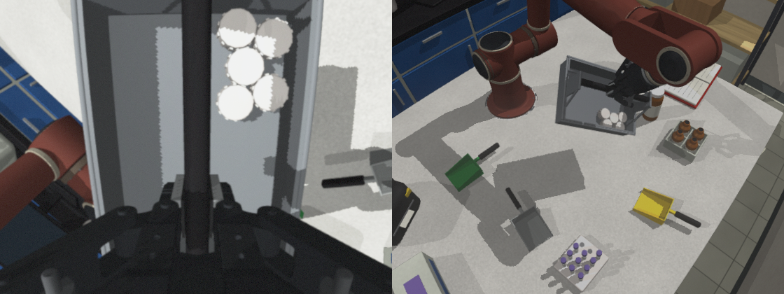

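```bash
cat > chk.py <<'E'
from h import *
from plant import manip
def caps(name):
    s=manip.state(); c=manip.calibration('wrist'); im=manip.grab_frame('wrist'); cv2.imwrite(f'pics/{name}.png',im[:,:,::-1])
    Rc=rq(s['tool_rot']).as_matrix()@np.diag([1,-1,-1.]); o=s['tool_pos']-Rc@[0,-.013,.129]
    T=c['cam_to_world'].copy(); T[:3,:3]=Rc.T@T[:3,:3]; T[:3,3]=Rc.T@(T[:3,3]-o); c['cam_to_world']=T
    return im,c,o,Rc
E
python3 - <<'E'
from chk import *
im,c,o,Rc=caps('f2'); print('time',manip.state()['time'],'corners z',[(o+Rc@p)[2] for p in([.09,.12,0],[.086,-.116,.004])])
print('corner px',proj(c,[.086,.116,.004]),'rim corner',proj(c,[.09,.12,.06]),proj(c,[-.09,.12,.06]),'bar end',proj(c,[0,.114,.135]))
g=cv2.GaussianBlur(cv2.cvtColor(im,cv2.COLOR_RGB2GRAY),(5,5),0)
h=cv2.HoughCircles(g,cv2.HOUGH_GRADIENT,1,35,param1=80,param2=14,minRadius=22,maxRadius=32)
if h is not None:
    for u,v,r in h[0]:
        if u>280 and v<200: p=onz(c,u,v,.026); print(u,v,r,p.round(3),np.linalg.norm(p-[.086,.116,.026+.0]))
for u,v in((237,25),(274,38),(246,68),(236,103),(270,92)): p=onz(c,u/.7,v/.7,.026); print(p.round(3),np.hypot(*(p-[.086,.116,0])[:2]))
E
```

```text
time 20.6 corners z [np.float64(0.18091726071910025), np.float64(0.2932665059856464)]
corner px [410.46113721  22.99536039] rim corner [457.23893412 -11.12987374] [106.94664629 -11.38492167] bar end [283.35962573 -86.5818728 ]
335.5 145.5 25.7 [0.035 0.036 0.026] 0.0953938433586745
349.5 93.5 27.0 [0.042 0.068 0.026] 0.0648724162068714
339.5 39.5 28.0 [0.035 0.1   0.026] 0.053560251091347065
389.5 52.5 28.1 [0.066 0.093 0.026] 0.030440783798664186
384.5 133.5 27.0 [0.066 0.044 0.026] 0.07513541432712281
[0.034 0.102 0.026] 0.0535561428676427
[0.067 0.092 0.026] 0.0304272335287412
[0.044 0.066 0.026] 0.06565599685233499
[0.036 0.035 0.026] 0.09569392584705504
[0.067 0.045 0.026] 0.07367305513696346
```

All five caps sit in the corner (farthest about 96 mm). I'll hold one more call, check that nothing is still moving, then hand in.

```bash
python3 -m pendant '{"linear":[[0,0,0],[0,0,0],[0,0,0],[0,0,0],[0,0,0],[0,0,0],[0,0,0],[0,0,0],[0,0,0],[0,0,0]],"rotation":[[0,0,0],[0,0,0],[0,0,0],[0,0,0],[0,0,0],[0,0,0],[0,0,0],[0,0,0],[0,0,0],[0,0,0]],"grip":[1,1,1,1,1,1,1,1,1,1]}'
python3 - <<'E'
from chk import *
old=cv2.imread('pics/f2.png').astype(int); im,c,o,Rc=caps('f3'); d=np.abs(im[:,:,::-1].astype(int)-old).max(2)
print('changed px',(d[:200,280:460]>40).sum(),'joint_vel',np.abs(manip.state()['joint_vel']).max())
im=manip.grab_frame('scene'); cv2.imwrite('pics/f4.png',cv2.resize(im[240:370,120:270,::-1],None,fx=3,fy=3))
E
```

```text
time: 21.43
tool_pos: [0.5208, 0.0199, 0.3806]
tool_rot: [0.132, 0.868, -0.36, -0.316]
contact_force: [-0.6, 0.0, -5.6]
gripper_width: 0.149
changed px 66 joint_vel 0.0020696657555925135
```

View pics/f4.png

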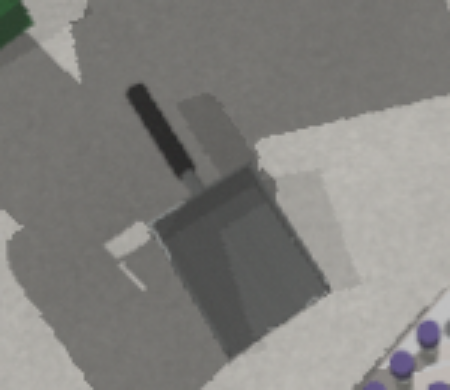

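```bash
python3 -c "
from plant import manip;print(manip.job_done())"
```

```text
the job is handed in; nothing more can be done
None
```

I tipped the three caps from the steel scoop into the carrier's near half and set the empty scoop back down at its old spot. Then I lifted the carrier by its bar, turned it about 46° clockwise and tilted it 40° so its far-left corner (the crate side) points down. I handed in at about 21.5 s, still holding it there.

**Last checks**
- **Caps:** all five are in the carrier, about 30, 54, 65, 75 and 96 mm from the far-left inner floor corner (limit 125 mm). The caps touching the walls measured where they should be, so the carrier has not slipped in the grip.
- **Carrier:** its lowest corner is about 180 mm above the bench. The gripper is closed on the bar (opening 0.149) and the arm was still.
- **Stillness:** two wrist pictures about 0.8 s apart differed in 66 pixels around the caps. I took that as image noise and did not look further.
- **Scoop:** it looks empty and flat on the bench in the final picture; I judged its level by eye and did not measure it.
- **Other objects:** I saw no contact with the crate, the rack or the reagent bottle, but I did not measure their positions again at the end.

**Disagreement:** the carrier's rim measured about 4% too large in the first top view. I did not resolve this and used the bar as seen from the wrist camera for the grasp.

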